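# Stir the sprouts and potatoes in the saucepan

### The arm

A 6-joint arm with a two-finger parallel gripper is mounted at the origin on a cart in front of the work surface, level with it; the furniture and walls round the work are solid. World frame = base frame: x ahead of the robot, y to its left, z up, the work surface at z = 0. Lengths are in m, angles in rad, forces in N, time in s.
With the tool pointing down it reaches from about 0.35 to 0.775 m from the base axis. Payload 5.5 kg.
Tool frame: the origin (TCP) lies at the very end of the fingers, on their centre line; the grasp point (between the pads) lies 19 mm behind it; z points along the fingers, y is the line along which they close (so a half turn about z gives the same grasp; the last joint's range is limited). The gripper opens to 85 mm and grips with 20 to 120 N. Pads are 22 mm wide; open, the fingers measure 114 mm over their backs; the gripper's body (76 mm by 85 mm) begins 54 mm behind the grasp point. The pads swing forward as they close: fully open they stand 13 mm farther back than shut.
Start: joints at [-1.441, 0.313, 0.046, 1.304, 0, 1.431], TCP at [0.153, -0.554, 0.21] pointing down, gripper open.
Joint ranges: [-2.76, 2.76], [-0.86, 1.69], [-1.03, 1.26], [-2.2, 2.34], [-1.47, 1.5], [-3.14, 3.14]. Speed limits (rad/s): [2.57, 2.57, 3.14, 3.14, 3.14, 3.14].

### API

Orientations are given as a 3x3 rotation matrix whose columns are the frame's x, y, z axes.
In Python, from plant import robot, vision, ticket gives the robot as it stands.
- The arm moves only by the tool step_arm, never from a script. Its argument "commands" is a list of rows, each a list of 2 entries, a list of its own where there are three numbers: the shift along the tool's x, y, z in mm, then the turn about the tool's z in rad. In form: [[[dx, dy, dz], turn], ...]. A call has 1 to 20 rows; each row is the pose to reach, as a shift and turn from the pose commanded when the call began, along the tool's axes at that moment; what a row does not reach only later rows make up. A row lasts 1/12 s, in which the tool goes at most 41.7 mm and 7.16 degrees, less where a joint would pass 70% of its speed; a pose out of reach is approached as far as the arm can. A call with a gripper value outside its range is refused whole. "grip" is the finger opening in mm, from 0 to 85.4, set as the call begins (left out, the last holds). The fingers move at their own pace and stop on an object; the grip force is fixed at half the most. Time passes only in rows, so rows that repeat a pose let the fingers close. It gives the time, the measured TCP pose, the force, the opening and the grip force at its end, in the units of the state.
- robot.get_obs(): the state, without advancing time (a new reading comes with each control period).
- vision.snapshot(name): name is "side" or "top" or "wrist"; returns the picture (420x560x3 uint8, blue, green, red); there is no depth.
- vision.get_calibration(name): a dict with "fx", "fy", "cx", "cy" (pixels), "dist_coeffs" ([k1, k2, p1, p2, k3] as OpenCV has them; the pictures are not rectified), "xyz" and "attitude" of the camera in the world; the wrist camera has in their place "T_tool_cam" (4x4, takes a point from camera to tool coordinates, whose origin is the TCP and whose axes are the flange's). Camera axes: x right, y up, looking along -z (the intrinsics and any distortion apply to the point x, -y, -z); pixel columns grow to the right and rows downward; lengths in m; the calibration is good to about 2 mm. A picture is of the moment at which its call begins: read the wrist's pose just before it. get_calibration takes no time and is no camera call.
- ticket.hand_in(): hands the job in; it is judged then, once.
The state is a dict: "clock": time; "joints": joint angles; "joint_velocities": joint speeds; "effort": joint torques, N m; "tool_pos": TCP position; "ee_rot": TCP orientation; "force": force on the tool from outside, world axes, zero at the start; "torque": the same for the moment, N m; "width": opening from 0.0 (shut) to 1.0 (fully open); "grasp_force": force on a finger pad.
Only numpy, scipy, OpenCV 4.12 (cv2) and the standard library are available. Lean on these libraries where they do the work, as an engineer would, in place of code of your own. Each camera call takes 0.05 s, during which the arm holds its last target. There are 200 camera calls.

### The job

Take the wooden spoon out of the dotted mug and, with its head down near the bottom of the red saucepan, stir the baby potatoes and sprouts round and round, a good two turns or more, anticlockwise seen from above and well out from the middle, going on until they are mixed: at least three of the four potatoes, and three of the four sprouts, have one of the other kind close by, with a gap of no more than one and a half times their width. Keep everything in the pan, move the vegetables only with the spoon, and do not tip the pan, shove it about, or disturb the tin. Then stand the spoon back in the mug, head down, and let go of it, with the mug upright.

Things in the scene. Friction and masses are not known exactly. Their poses are not given: they have to be found in the camera images.
- pan: Red saucepan with dark inside and two black side handles, loose, standing on the worktop. Body 192 mm across outside, inner floor about 155 mm across and 3 mm above the worktop, rim 81 mm high; with the handles (at its own +y and -y, 44 to 63 mm high) 273 mm long. Origin: centre of its underside; z up.
- mug: Cream mug with blue dots, loose, 93 mm high, 92 mm across, its handle at its own -y. Origin: on its underside, 17.5 mm from the cup's axis towards the handle (see point mug_in for the axis). Stands left or right of the pan.
- mug_in (a point): Centre of the mug's inner floor, 8 mm above its underside, on the cup's axis. Free inside radius about 30 mm; the rim is 85 mm above this point.
- spoon: Light wooden flat-ended stirring spoon, 185 mm long, 45 g, standing head down in the mug. Origin: centre of the flat end of its head; its z axis runs up the handle. Head: 50 mm long, 13 mm thick (x) and 27 mm wide (y), tapering to 62 mm; above it a round handle 13 mm in diameter up to 185 mm.
- spoon_tip (a point): Centre of the flat end of the spoon's head (the same point as the spoon's origin).
- spoon_top (a point): Top end of the spoon's handle, 185 mm from the tip.
- tin: Food tin, 75 mm across and 110 mm high, loose, a bystander on the other side of the pan from the mug. Origin: centre of its underside.
- potato0_center (a point): Centre of a pale yellow baby potato, loose in the pan, about 25 mm in every direction, 12 g.
- potato1_center (a point): Centre of a pale yellow baby potato, loose in the pan, about 25 mm in every direction, 12 g.
- potato2_center (a point): Centre of a pale yellow baby potato, loose in the pan, about 25 mm in every direction, 12 g.
- potato3_center (a point): Centre of a pale yellow baby potato, loose in the pan, about 25 mm in every direction, 12 g.
- sprout0_center (a point): Centre of a green sprout, loose in the pan, about 25 mm in every direction, 12 g.
- sprout1_center (a point): Centre of a green sprout, loose in the pan, about 25 mm in every direction, 12 g.
- sprout2_center (a point): Centre of a green sprout, loose in the pan, about 25 mm in every direction, 12 g.
- sprout3_center (a point): Centre of a green sprout, loose in the pan, about 25 mm in every direction, 12 g.

How it is judged:
On the way, in this order (a step that is already met when the one before it is completed fails the run):
1. spoon end low in the pan, off the middle, in its first quarter, anticlockwise (x of spoon_tip in the frame of pan above 0.003 m and y of spoon_tip in the frame of pan above 0.003 m and horizontal distance between spoon_tip and pan between 0.018 and 0.085 m and z of spoon_tip in the frame of pan below 0.03 m), for 0.04 s.
2. spoon end low in the pan, off the middle, in its second quarter, anticlockwise (x of spoon_tip in the frame of pan below -0.003 m and y of spoon_tip in the frame of pan above 0.003 m and horizontal distance between spoon_tip and pan between 0.018 and 0.085 m and z of spoon_tip in the frame of pan below 0.03 m), for 0.04 s.
3. spoon end low in the pan, off the middle, in its third quarter, anticlockwise (x of spoon_tip in the frame of pan below -0.003 m and y of spoon_tip in the frame of pan below -0.003 m and horizontal distance between spoon_tip and pan between 0.018 and 0.085 m and z of spoon_tip in the frame of pan below 0.03 m), for 0.04 s.
4. spoon end low in the pan, off the middle, in its fourth quarter, anticlockwise (x of spoon_tip in the frame of pan above 0.003 m and y of spoon_tip in the frame of pan below -0.003 m and horizontal distance between spoon_tip and pan between 0.018 and 0.085 m and z of spoon_tip in the frame of pan below 0.03 m), for 0.04 s.
5. spoon end low in the pan, off the middle, in its first (full turn) quarter, anticlockwise (all of step 1), for 0.04 s.
At the end, for the whole second after the job is handed in: At least 3 of 4 potatoes and 3 of 4 sprouts have their centre within 63 mm of one of the other kind; all eight lie in the pan; the spoon stands head down in the mug (tip within 40 mm of its axis and 30 mm of its floor, lean under 0.8 rad); mug and pan upright (0.1 rad) on the worktop; all at rest ((distance between any of potato0_center, potato1_center and sprout0_center below 0.063 m or distance between any of potato0_center, potato1_center and sprout1_center below 0.063 m or distance between any of potato0_center, potato1_center and sprout2_center below 0.063 m or distance between any of potato0_center, potato1_center and sprout3_center below 0.063 m) and (distance between any of potato0_center, potato2_center and sprout0_center below 0.063 m or distance between any of potato0_center, potato2_center and sprout1_center below 0.063 m or distance between any of potato0_center, potato2_center and sprout2_center below 0.063 m or distance between any of potato0_center, potato2_center and sprout3_center below 0.063 m) and (distance between any of potato0_center, potato3_center and sprout0_center below 0.063 m or distance between any of potato0_center, potato3_center and sprout1_center below 0.063 m or distance between any of potato0_center, potato3_center and sprout2_center below 0.063 m or distance between any of potato0_center, potato3_center and sprout3_center below 0.063 m) and (distance between any of potato1_center, potato2_center and sprout0_center below 0.063 m or distance between any of potato1_center, potato2_center and sprout1_center below 0.063 m or distance between any of potato1_center, potato2_center and sprout2_center below 0.063 m or distance between any of potato1_center, potato2_center and sprout3_center below 0.063 m) and (distance between any of potato1_center, potato3_center and sprout0_center below 0.063 m or distance between any of potato1_center, potato3_center and sprout1_center below 0.063 m or distance between any of potato1_center, potato3_center and sprout2_center below 0.063 m or distance between any of potato1_center, potato3_center and sprout3_center below 0.063 m) and (distance between any of potato2_center, potato3_center and sprout0_center below 0.063 m or distance between any of potato2_center, potato3_center and sprout1_center below 0.063 m or distance between any of potato2_center, potato3_center and sprout2_center below 0.063 m or distance between any of potato2_center, potato3_center and sprout3_center below 0.063 m) and (distance between any of sprout0_center, sprout1_center and potato0_center below 0.063 m or distance between any of sprout0_center, sprout1_center and potato1_center below 0.063 m or distance between any of sprout0_center, sprout1_center and potato2_center below 0.063 m or distance between any of sprout0_center, sprout1_center and potato3_center below 0.063 m) and (distance between any of sprout0_center, sprout2_center and potato0_center below 0.063 m or distance between any of sprout0_center, sprout2_center and potato1_center below 0.063 m or distance between any of sprout0_center, sprout2_center and potato2_center below 0.063 m or distance between any of sprout0_center, sprout2_center and potato3_center below 0.063 m) and (distance between any of sprout0_center, sprout3_center and potato0_center below 0.063 m or distance between any of sprout0_center, sprout3_center and potato1_center below 0.063 m or distance between any of sprout0_center, sprout3_center and potato2_center below 0.063 m or distance between any of sprout0_center, sprout3_center and potato3_center below 0.063 m) and (distance between any of sprout1_center, sprout2_center and potato0_center below 0.063 m or distance between any of sprout1_center, sprout2_center and potato1_center below 0.063 m or distance between any of sprout1_center, sprout2_center and potato2_center below 0.063 m or distance between any of sprout1_center, sprout2_center and potato3_center below 0.063 m) and (distance between any of sprout1_center, sprout3_center and potato0_center below 0.063 m or distance between any of sprout1_center, sprout3_center and potato1_center below 0.063 m or distance between any of sprout1_center, sprout3_center and potato2_center below 0.063 m or distance between any of sprout1_center, sprout3_center and potato3_center below 0.063 m) and (distance between any of sprout2_center, sprout3_center and potato0_center below 0.063 m or distance between any of sprout2_center, sprout3_center and potato1_center below 0.063 m or distance between any of sprout2_center, sprout3_center and potato2_center below 0.063 m or distance between any of sprout2_center, sprout3_center and potato3_center below 0.063 m) and horizontal distance between each of potato0_center, potato1_center, potato2_center, potato3_center, sprout0_center, sprout1_center, sprout2_center, sprout3_center and pan below 0.09 m and z of each of potato0_center, potato1_center, potato2_center, potato3_center, sprout0_center, sprout1_center, sprout2_center, sprout3_center in the frame of pan below 0.065 m and linear speed of each of potato0, potato1, potato2, potato3, sprout0, sprout1, sprout2, sprout3, spoon, mug, pan below 0.03 m/s and horizontal distance between spoon_tip and mug_in below 0.04 m and z of spoon_tip in the frame of mug_in between -0.01 and 0.03 m and angle between spoon's own z axis and vertical below 0.8 rad and angle between each of mug, pan's own z axis and vertical below 0.1 rad and height (world z) of each of mug, pan below 0.01 m); the robot touches nothing.
It fails at once if a vegetable is pushed with the gripper instead of the spoon (contact force between the fingers and potato0 above 1 N or contact force between the fingers and potato1 above 1 N or contact force between the fingers and potato2 above 1 N or contact force between the fingers and potato3 above 1 N or contact force between the fingers and sprout0 above 1 N or contact force between the fingers and sprout1 above 1 N or contact force between the fingers and sprout2 above 1 N or contact force between the fingers and sprout3 above 1 N).
It fails at once if the pan is shoved more than 60 mm or tipped more than 0.25 rad (distance of pan from where it was at the start of the episode above 0.06 m or angle between pan's own z axis and vertical above 0.25 rad).
It fails at once if the tin is moved more than 30 mm or tipped (distance of tin from where it was at the start of the episode above 0.03 m or angle between tin's own z axis and vertical above 0.25 rad).
It fails at once if a vegetable leaves the pan (horizontal distance between any of potato0_center, potato1_center, potato2_center, potato3_center, sprout0_center, sprout1_center, sprout2_center, sprout3_center and pan above 0.12 m).
It also fails if it takes over 67 s, if anything falls off the work surface, if the arm or the gripper's body presses on something with over 40 N, if the wrist force passes 120 N, or if a joint passes its speed limit or range.

## Working session

There is one attempt and no reset: what is moved stays moved. The work goes in short steps, Python scripts to look and compute and a tool call to move; the robot and the scene stay as the last step left them, time stands still between calls to the robot, and variables do not carry over. Pictures are saved under pics/ and viewed, at most 10 in all, crops included, and the job is handed in when it is done.

Besides the shell and the picture viewer there is one more tool, called after "Request:" by a JSON object that holds its "fn" and its "kwargs". step_arm: Moves the arm, as the interface text tells. Its arguments: {"type":"object","properties":{"commands":{"type":"array","items":{"type":"array"}},"grip":{"type":"number"}},"required":["commands"]}

```bash
mkdir -p pics; ls; cat > h.py <<'E'
import numpy as np, cv2
from plant import robot, vision, ticket
def cam(n, obs=None):
    c=vision.get_calibration(n)
    K=np.array([[c["fx"],0,c["cx"]],[0,c["fy"],c["cy"]],[0,0,1.]]); d=np.array(c["dist_coeffs"],float)
    if n=="wrist":
        T=np.array(c["T_tool_cam"]); R0=np.array(obs["ee_rot"]); R=R0@T[:3,:3]; t=np.array(obs["tool_pos"])+R0@T[:3,3]
    else: R=np.array(c["attitude"]); t=np.array(c["xyz"])
    return K,d,R,t
def ray(C,px):
    K,d,R,t=C
    u=cv2.undistortPoints(np.array(px,float).reshape(-1,1,2),K,d).reshape(-1,2)
    D=np.c_[u[:,0],-u[:,1],-np.ones(len(u))]@R.T
    return t,D
def onz(C,px,z):
    t,D=ray(C,px); return t+D*((z-t[2])/D[:,2])[:,None]
def proj(C,P):
    K,d,R,t=C
    p=(np.array(P,float).reshape(-1,3)-t)@R; p=p*[1,-1,-1]
    return cv2.projectPoints(p,np.zeros(3),np.zeros(3),K,d)[0].reshape(-1,2)
E
python3 - <<'E'
from h import *
for n in("top","side"):
    print(n,vision.get_calibration(n)); cv2.imwrite(f"pics/{n}0.png",vision.snapshot(n))
o=robot.get_obs(); print(o)
E
```

```text
pics
top {'fx': 411.4629771641623, 'fy': 411.4629771641623, 'cx': 279.5946935092314, 'cy': 214.66544273442435, 'dist_coeffs': array([-0.03009962,  0.        ,  0.        ,  0.        ,  0.        ]), 'xyz': array([ 0.39702882, -0.11467523,  1.04733683]), 'attitude': array([[ 0.02269709,  0.99204345, -0.12383311],
       [-0.99940542,  0.02573044,  0.02295124],
       [ 0.0259549 ,  0.12323855,  0.9920376 ]])}
side {'fx': 465.8694567154812, 'fy': 465.8694567154812, 'cx': 281.8902484919568, 'cy': 210.6854650322774, 'dist_coeffs': array([-0.03344139,  0.        ,  0.        ,  0.        ,  0.        ]), 'xyz': array([ 0.25708059, -1.11468945,  0.5221381 ]), 'attitude': array([[ 0.97098377,  0.06949983, -0.22882373],
       [-0.238667  ,  0.3421134 , -0.90884349],
       [ 0.0151192 ,  0.93708495,  0.34877387]])}
{'clock': 0.1, 'joints': array([-1.44059614e+00,  3.13953751e-01,  4.50751966e-02,  1.30357629e+00,
       -1.85807018e-05,  1.43121278e+00]), 'joint_velocities': array([ 0.00012851, -0.00110205,  0.00190022, -0.00145906,  0.00085269,
       -0.00085988]), 'effort': array([ 4.12847759e-03, -4.81721163e+01,  2.99246764e+01,  1.25975264e-02,
       -2.29144933e-05,  3.51332243e-07]), 'tool_pos': array([ 0.1531806 , -0.55371315,  0.20907476]), 'ee_rot': array([[ 9.63828581e-01,  2.66522817e-01, -2.33752428e-04],
       [ 2.66522835e-01, -9.63827206e-01,  1.64206191e-03],
       [ 2.12350017e-04, -1.64496656e-03, -9.99998624e-01]]), 'force': array([-0.22928506,  0.19532942,  0.73094781]), 'torque': array([ 0.00380725, -0.05078793,  0.0013363 ]), 'grasp_force': 0.0, 'width': 0.999320880114954}
```

View pics/top0.png

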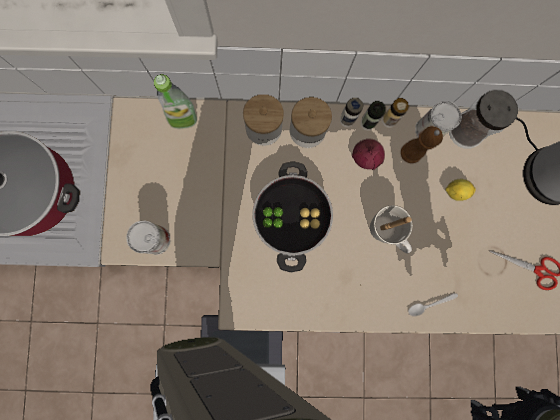

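View pics/side0.png

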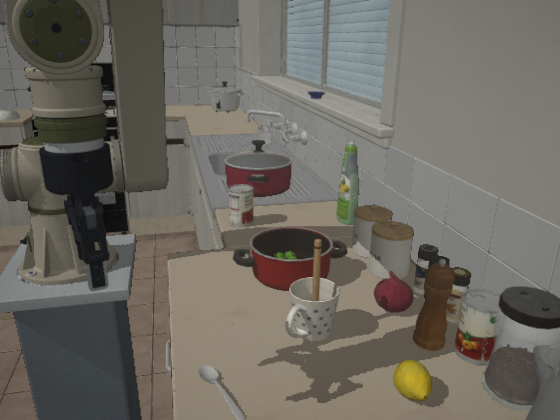

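The top view shows the pan at (292,214), with sprouts at (272,217) and potatoes at (310,217). The mug is at (393,225) and the tin at (148,237). The side view shows the top of the spoon handle at (317,242). Next I'll measure these.

```bash
python3 - <<'E'
from h import *
t=cv2.imread("pics/top0.png"); s=cv2.imread("pics/side0.png")
CT,CS=cam("top"),cam("side")
a=cv2.resize(t[190:260,360:430],None,fx=6,fy=6,interpolation=cv2.INTER_CUBIC)[:420]
b=cv2.resize(s[230:350,275:345],(245,420),interpolation=cv2.INTER_CUBIC)
cv2.imwrite("pics/c1.png",np.hstack([a[:, :420],b]))
hs=cv2.cvtColor(t,cv2.COLOR_BGR2HSV)
for nm,lo,hi in(("spr",(38,100,60),(75,255,255)),("pot",(18,60,110),(35,255,255))):
    m=cv2.inRange(hs,lo,hi); m2=np.zeros_like(m); m2[190:245,255:330]=m[190:245,255:330]
    n,l,st,c=cv2.connectedComponentsWithStats(m2)
    for i in range(1,n):
        if st[i,4]>8: print(nm,c[i],st[i,4],onz(CT,c[i],.018)[0].round(4))
# dark interior + whole pan
m=cv2.inRange(t,(0,0,0),(70,70,70)); m2=np.zeros_like(m); m2[150:285,245:340]=m[150:285,245:340]
m2=cv2.morphologyEx(m2,cv2.MORPH_OPEN,np.ones((3,3)))
ys,xs=np.nonzero(m2); print("dark",xs.min(),xs.max(),ys.min(),ys.max())
for p in((255,214),(330,214),(292,172),(292,254)): print(p,onz(CT,p,.081)[0].round(4))
for p in((293,163),(291,271)): print(p,onz(CT,p,.063)[0].round(4))
E
```

```text
spr [267.30882353 211.61764706] 68 [ 0.5325 -0.1073  0.018 ]
spr [277.89393939 211.77272727] 66 [ 0.5328 -0.134   0.018 ]
spr [267.36666667 221.98333333] 60 [ 0.5062 -0.1082  0.018 ]
spr [277.52941176 222.80882353] 68 [ 0.5047 -0.1338  0.018 ]
pot [304.69354839 212.53225806] 62 [ 0.5326 -0.2018  0.018 ]
pot [314.8245614  212.80701754] 57 [ 0.5326 -0.2275  0.018 ]
pot [304.52727273 223.4       ] 55 [ 0.505  -0.2018  0.018 ]
pot [315.57894737 223.05263158] 38 [ 0.5066 -0.2297  0.018 ]
dark 255 330 162 271
(255, 214) [ 0.5177 -0.0788  0.081 ]
(330, 214) [ 0.5224 -0.2568  0.081 ]
(292, 172) [ 0.6216 -0.1645  0.081 ]
(292, 254) [ 0.4256 -0.1682  0.081 ]
(293, 163) [ 0.6484 -0.1674  0.063 ]
(291, 271) [ 0.3859 -0.1676  0.063 ]
```

View pics/c1.png

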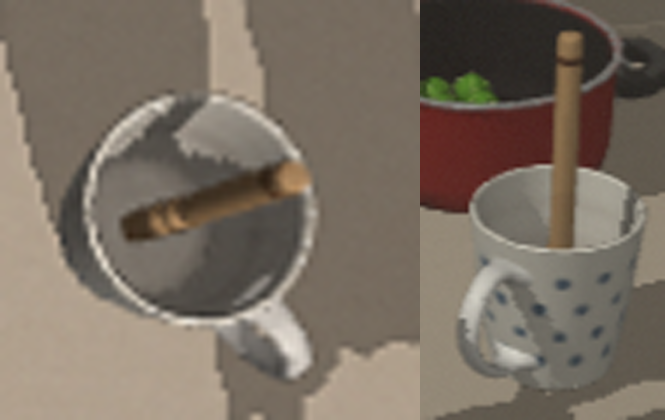

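The crop shows the mug rim centred at top-view pixel (393.3,224.7), with its handle at the lower right. The spoon runs from head (381,227.5) to top end (408.8,219.5) in the top view, and its top end is at (317.9,241) in the side view.

```bash
python3 - <<'E'
from h import *
CT,CS=cam("top"),cam("side")
def tri(p,q):
    a,u=ray(CT,p);b,v=ray(CS,q);u=u[0]/np.linalg.norm(u);v=v[0]/np.linalg.norm(v)
    k=np.linalg.lstsq(np.c_[u,-v],b-a,rcond=None)[0]; return (a+k[0]*u+b+k[1]*v)/2,np.linalg.norm(a+k[0]*u-b-k[1]*v)
top,e=tri((408.8,219.5),(317.9,242)); print("top",top.round(4),e)
# mug axis at rim height
print("mug",onz(CT,(393.3,224.7),.093))
# tip: along ray of head end px, at z ~ .012
for p in((380.8,227.5),(382,227)):
  for z in(.008,.014): 
    tip=onz(CT,p,z)[0]; d=top-tip; print(tip.round(4),np.linalg.norm(d),"lean",np.degrees(np.arccos(d[2]/np.linalg.norm(d))),"az",np.degrees(np.arctan2(d[1],d[0])))
o=robot.get_obs();print(np.degrees(np.arctan2(o["ee_rot"][1,0],o["ee_rot"][0,0])), vision.get_calibration("wrist")["T_tool_cam"].round(3))
E
```

```text
top [ 0.5007 -0.4093  0.1882] 0.0006123283785108141
mug [[ 0.49930605 -0.40488482  0.093     ]]
[ 0.5004 -0.3983  0.008 ] 0.1805745307410096 lean 3.493035125186709 az -88.28808184882789
[ 0.4998 -0.3967  0.014 ] 0.17469898308856346 lean 4.158432287416283 az -85.8104732865166
[ 0.5018 -0.4014  0.008 ] 0.18041446349224552 lean 2.5267037689615943 az -97.45852881887626
[ 0.5012 -0.3998  0.014 ] 0.174500648119449 lean 3.1376253501981086 az -92.56695038951469
15.457459899603132 [[ 0.002  0.947  0.321  0.083]
 [ 1.    -0.002  0.    -0.   ]
 [ 0.001  0.321 -0.947 -0.164]
 [ 0.     0.     0.     1.   ]]
```

Request:
{"fn": "step_arm", "kwargs": {"commands": [[[10,-1,-8],0],[[30,-4,-20],0],[[65,-8,-20],0],[[105,-13,-20],0],[[145,-19,-20],0],[[185,-24,-20],0],[[225,-29,-20],0],[[265,-34,-20],0],[[300,-38,-20],0],[[330,-42,-20],0],[[352,-45,-20],0],[[366,-47,-20],0],[[374,-48,-20],0],[[374,-48,-20],0],[[374,-48,-20],0]], "grip": 85}}

```text
clock: 1.35
tool_pos: [0.5005, -0.4084, 0.2299]
ee_rot: [[0.964, 0.266, -0.001], [0.266, -0.964, -0.0], [-0.001, -0.0, -1.0]]
force: [-0.5, -0.4, 0.3]
width: 0.995
grasp_force: 0.0
```

```bash
python3 - <<'E'
from h import *
o=robot.get_obs();print(o["clock"],o["tool_pos"],o["ee_rot"][:,0])
w=vision.snapshot("wrist");C=cam("wrist",o)
print(proj(C,[[.5007,-.4093,.188],[.501,-.4,.01],[.499,-.405,.093]]))
cv2.imwrite("pics/w1.png",w)
E
```

```text
1.35 [ 0.50050113 -0.40843131  0.22991219] [ 9.63842093e-01  2.66473359e-01 -6.06853167e-04]
[[282.52222784 225.27993692]
 [275.00295234 171.8518095 ]
 [277.64114897 191.43488344]]
```

View pics/w1.png

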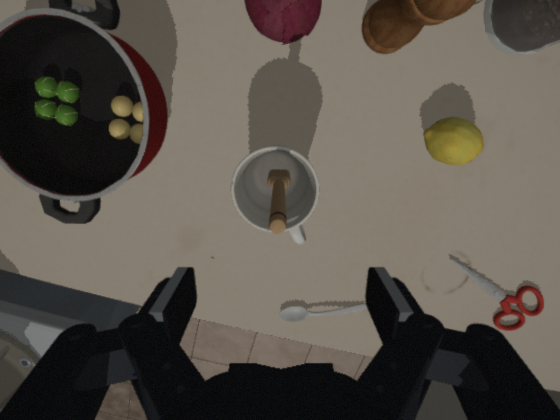

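The wrist view shows the spoon top at (278,226), between the fingers and about 2 mm off centre. The head is at (279,178), wide along the finger-closing line.

Request:
{"fn": "step_arm", "kwargs": {"commands": [[[0,-1,15],0],[[0,-2,40],0],[[0,-2,65],0],[[0,-2,83],0],[[0,-2,91],0],[[0,-2,91],0]], "grip": 85}}

```text
clock: 1.9
tool_pos: [0.4981, -0.4061, 0.1369]
ee_rot: [[0.964, 0.265, -0.003], [0.265, -0.964, 0.003], [-0.002, -0.004, -1.0]]
force: [-0.4, 0.1, 1.4]
width: 0.995
grasp_force: 0.0
```

Request:
{"fn": "step_arm", "kwargs": {"commands": [[[0,0,0],0],[[0,0,0],0],[[0,0,0],0],[[0,0,0],0],[[0,0,0],0],[[0,0,0],0],[[0,0,0],0],[[0,0,0],0],[[0,0,0],0],[[0,0,0],0]], "grip": 5}}

```text
clock: 2.73
tool_pos: [0.5007, -0.4065, 0.1396]
ee_rot: [[0.964, 0.267, 0.001], [0.267, -0.964, -0.001], [0.001, 0.001, -1.0]]
force: [0.1, 1.0, 5.2]
width: 0.13
grasp_force: 58.5
```

Request:
{"fn": "step_arm", "kwargs": {"commands": [[[0,0,-5],0],[[0,0,-15],0],[[0,0,-30],0],[[0,0,-50],0],[[0,0,-70],0],[[0,0,-90],0],[[0,0,-110],0],[[0,0,-125],0],[[0,0,-130],0],[[0,0,-130],0]]}}

```text
clock: 3.57
tool_pos: [0.5009, -0.4069, 0.2707]
ee_rot: [[0.964, 0.266, 0.002], [0.266, -0.964, -0.002], [0.001, 0.003, -1.0]]
force: [-0.4, 0.4, -0.9]
width: 0.133
grasp_force: 58.5
```

```bash
python3 - <<'E'
from h import *
o=robot.get_obs();print(o["clock"],o["tool_pos"],o["force"],o["width"])
s=vision.snapshot("side");t=vision.snapshot("top");w=vision.snapshot("wrist")
cv2.imwrite("pics/s2.png",s);cv2.imwrite("pics/t2.png",t);cv2.imwrite("pics/w2.png",w)
p=o["tool_pos"]; C=cam("side"); q=proj(C,[p,p-[0,0,.132]]);print(q)
x,y=q.mean(0).astype(int)
a=cv2.resize(s[y-70:y+130,x-75:x+75],(450,600),interpolation=cv2.INTER_CUBIC); print(x-75,y-70)
b=cv2.resize(w[60:420,150:412],(350,480)); cv2.imwrite("pics/c2.png",np.hstack([a,np.vstack([b,np.zeros((120,350,3),np.uint8)])]))
E
```

```text
3.5667 [ 0.50092634 -0.40692248  0.27073099] [-0.39183438  0.43347892 -0.88659959] 0.13324159757757045
[[319.80760056 196.77680704]
 [316.58070902 266.70267698]]
243 161
```

View pics/c2.png

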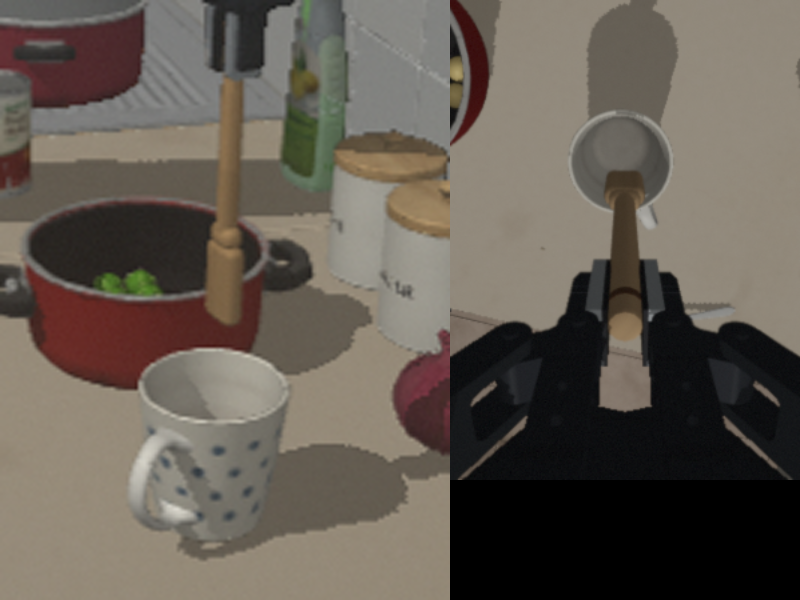

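The side crop shows the spoon hanging straight, with its tip at side pixel (317,267.7), about 132 mm below the TCP. The mug is upright and empty. Now I'll move over the free far side of the pan and lower the spoon.

Request:
{"fn": "step_arm", "kwargs": {"commands": [[[5,-9,0],0],[[15,-26,0],0],[[31,-53,0],0],[[47,-82,0],0],[[63,-110,0],0],[[79,-138,0],0],[[95,-165,0],0],[[109,-189,0],0],[[119,-206,0],0],[[123,-214,0],0],[[123,-214,0],0],[[123,-214,0],0]]}}

```text
clock: 4.72
tool_pos: [0.5616, -0.1671, 0.2684]
ee_rot: [[0.964, 0.268, -0.001], [0.268, -0.964, -0.0], [-0.001, -0.0, -1.0]]
force: [0.0, 0.4, 0.3]
width: 0.133
grasp_force: 58.5
```

```bash
python3 - <<'E'
from h import *
o=robot.get_obs();p=o["tool_pos"];print(o["clock"],p)
w=vision.snapshot("wrist");C=cam("wrist",o);cv2.imwrite("pics/w3.png",w)
print("tip est off",(onz(C,(278.6,192),p[2]-.132)[0]-p).round(4), proj(C,[p-[0,0,.132]]))
s=vision.snapshot("side");cv2.imwrite("pics/s3.png",s)
# pan rim circle from wrist: red mask?
a=np.radians(15.46)
for k in range(0,21):
    th=np.radians(18*k)-a; print([int(round(42*(np.cos(th)-np.cos(-a)))),int(round(-42*(np.sin(th)-np.sin(-a)))),0],end=" ")
cv2.imwrite("pics/c3.png",np.hstack([w[:, :400],s[150:300,200:350].repeat(2,0).repeat(2,1)[:300].copy() if 0 else cv2.copyMakeBorder(cv2.resize(s[160:300,210:350],(392,392)),0,28,0,0,0)]))
E
```

```text
4.7167 [ 0.56162671 -0.16706073  0.26841099]
tip est off [-0.0005  0.0026 -0.132 ] [[281.22584701 192.18117912]]
[0, 0, 0] [1, -13, 0] [-1, -26, 0] [-8, -37, 0] [-17, -46, 0] [-29, -52, 0] [-42, -53, 0] [-55, -51, 0] [-67, -44, 0] [-76, -34, 0] [-81, -22, 0] [-82, -9, 0] [-80, 4, 0] [-73, 15, 0] [-64, 24, 0] [-52, 29, 0] [-39, 31, 0] [-26, 28, 0] [-14, 22, 0] [-5, 12, 0] [0, 0, 0]
```

View pics/c3.png

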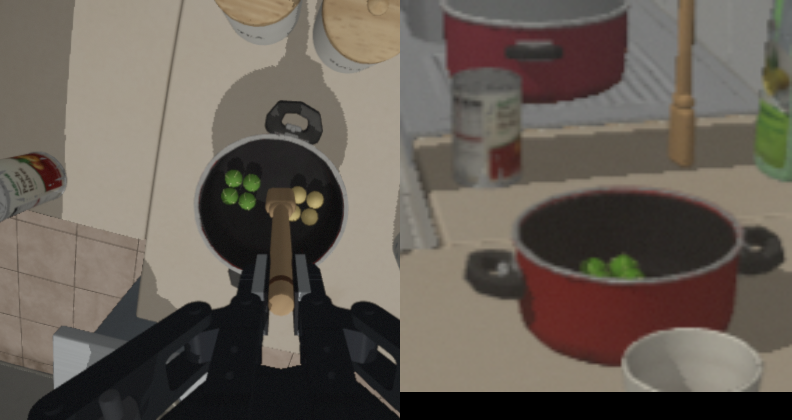

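The wrist view shows the spoon head at (281,205) over the pan, away from the wall, with sprouts to the left and potatoes to the right. The side view shows the pan clear. I'll lower the spoon and stir.

Request:
{"fn": "step_arm", "kwargs": {"commands": [[[0,0,10],0],[[0,0,30],0],[[0,0,55],0],[[0,0,80],0],[[0,0,100],0],[[0,0,115],0],[[0,0,123],0],[[0,0,125],0],[[0,0,125],0]]}}

```text
clock: 5.57
tool_pos: [0.5614, -0.1679, 0.1433]
ee_rot: [[0.964, 0.265, -0.001], [0.265, -0.964, 0.0], [-0.001, -0.001, -1.0]]
force: [-1.0, 0.2, -1.4]
width: 0.13
grasp_force: 58.5
```

Request:
{"fn": "step_arm", "kwargs": {"commands": [[[1,-7,0],0],[[1,-18,0],0],[[-2,-28,0],0],[[-8,-37,0],0],[[-17,-46,0],0],[[-29,-52,0],0],[[-42,-53,0],0],[[-55,-51,0],0],[[-67,-44,0],0],[[-76,-34,0],0],[[-81,-22,0],0],[[-82,-9,0],0],[[-80,4,0],0],[[-73,15,0],0],[[-64,24,0],0],[[-52,29,0],0],[[-39,31,0],0],[[-26,28,0],0],[[-14,22,0],0],[[-5,12,0],0]]}}

```text
clock: 7.23
tool_pos: [0.5603, -0.18, 0.1431]
ee_rot: [[0.964, 0.266, -0.003], [0.266, -0.964, -0.0], [-0.003, -0.001, -1.0]]
force: [-2.0, 0.1, 0.9]
width: 0.131
grasp_force: 58.7
```

```bash
cat > look.py <<'E'
from h import *
o=robot.get_obs();print(o["clock"],o["tool_pos"],o["force"],o["width"])
t=vision.snapshot("top");w=vision.snapshot("wrist");CT=cam("top");CW=cam("wrist",o)
for nm,im,C in(("top",t,CT),("wrist",w,CW)):
  hs=cv2.cvtColor(im,cv2.COLOR_BGR2HSV); cen=proj(C,[[.521,-.168,.018]])[0]; R=32 if nm=="top" else 75
  for k,lo,hi in(("spr",(38,100,60),(75,255,255)),("pot",(19,60,110),(35,255,255))):
    m=cv2.inRange(hs,lo,hi); g=np.zeros_like(m); cv2.circle(g,tuple(int(v) for v in cen),R,255,-1)
    n,l,st,c=cv2.connectedComponentsWithStats(m&g)
    for i in range(1,n):
      if st[i,4]>8: print(nm,k,st[i,4],(onz(C,c[i],.018)[0][:2]-[.521,-.168]).round(3)*1000)
import time
cv2.imwrite("pics/last_t.png",t);cv2.imwrite("pics/last_w.png",w);cv2.imwrite("pics/last_s.png",vision.snapshot("side"))
E
python3 look.py
```

```text
7.2333 [ 0.56029672 -0.17999988  0.14307408] [-2.0257387   0.06675415  0.92890069] 0.13145949041214677
wrist spr 414 [-3. 68.]
wrist spr 428 [-31.  61.]
wrist spr 116 [-72.  10.]
wrist pot 904 [28. 21.]
wrist pot 434 [ 50. -25.]
wrist pot 315 [ -3. -70.]
```

Request:
{"fn": "step_arm", "kwargs": {"commands": [[[5,-12,0],0],[[6,-25,0],0],[[4,-38,0],0],[[-3,-49,0],0],[[-12,-58,0],0],[[-24,-64,0],0],[[-37,-65,0],0],[[-50,-63,0],0],[[-62,-56,0],0],[[-71,-46,0],0],[[-76,-34,0],0],[[-77,-21,0],0],[[-75,-8,0],0],[[-68,3,0],0],[[-59,12,0],0],[[-47,17,0],0],[[-34,19,0],0],[[-21,16,0],0],[[-9,10,0],0],[[0,0,0],0]]}}

```text
clock: 9.05
tool_pos: [0.5614, -0.1802, 0.1433]
ee_rot: [[0.964, 0.266, -0.001], [0.266, -0.964, -0.0], [-0.001, 0.0, -1.0]]
force: [0.1, -0.7, -0.9]
width: 0.131
grasp_force: 58.6
```

Request:
{"fn": "step_arm", "kwargs": {"commands": [[[5,-12,0],0],[[6,-25,0],0],[[4,-38,0],0],[[-3,-49,0],0],[[-12,-58,0],0],[[-24,-64,0],0],[[-37,-65,0],0],[[-50,-63,0],0],[[-62,-56,0],0],[[-71,-46,0],0],[[-76,-34,0],0],[[-77,-21,0],0],[[-75,-8,0],0],[[-68,3,0],0],[[-59,12,0],0],[[-47,17,0],0],[[-34,19,0],0],[[-21,16,0],0],[[-9,10,0],0],[[0,0,0],0]]}}

```text
clock: 10.72
tool_pos: [0.562, -0.1803, 0.1435]
ee_rot: [[0.964, 0.266, 0.001], [0.266, -0.964, -0.001], [0.0, 0.001, -1.0]]
force: [-0.1, 0.7, -0.4]
width: 0.133
grasp_force: 58.6
```

```bash
python3 look.py; python3 -c "
import cv2,numpy as np
t=cv2.imread('pics/last_t.png')[140:290,230:350];w=cv2.imread('pics/last_w.png')[60:360,130:430]
cv2.imwrite('pics/c4.png',np.hstack([cv2.resize(t,(360,450)),cv2.resize(w,(440,440))[:440]] if 0 else [cv2.resize(t,(350,440)),cv2.resize(w,(440,440))]))"
```

```text
10.7167 [ 0.56197818 -0.18029209  0.14352353] [-0.053708    0.65719465 -0.42237714] 0.13315168604856803
wrist spr 331 [-27.  65.]
wrist spr 328 [-56.  50.]
wrist pot 407 [48.  1.]
wrist pot 423 [-4. 63.]
wrist pot 387 [  8. -67.]
```

View pics/c4.png

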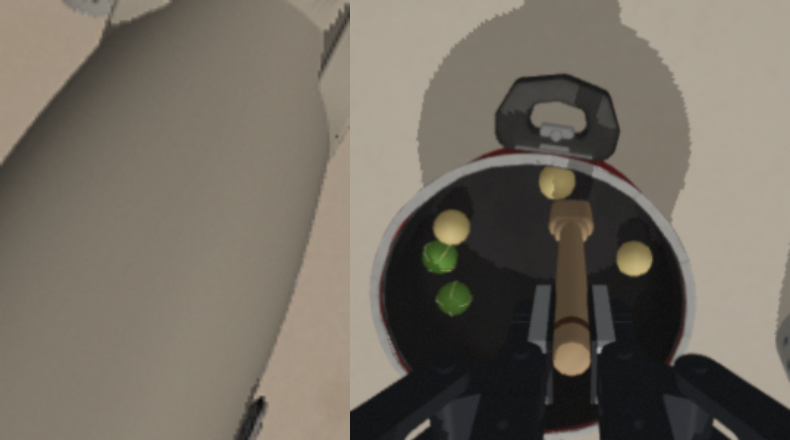

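The wrist crop shows three potatoes, at (557,182), (452,226) and (633,258), and two sprouts, at (440,257) and (453,299). The gripper hides the rest. I'll lift and move to above the mug, so that the top camera sees the whole pan.

Request:
{"fn": "step_arm", "kwargs": {"commands": [[[0,0,-10],0],[[0,0,-30],0],[[0,0,-60],0],[[0,0,-95],0],[[0,0,-120],0],[[0,0,-127],0],[[-13,20,-127],0],[[-29,46,-127],0],[[-45,76,-127],0],[[-60,106,-127],0],[[-76,137,-127],0],[[-92,165,-127],0],[[-106,187,-127],0],[[-114,199,-127],0],[[-118,203,-127],0],[[-118,203,-127],0],[[-118,203,-127],0]]}}

```text
clock: 12.28
tool_pos: [0.5007, -0.4063, 0.271]
ee_rot: [[0.964, 0.267, 0.0], [0.267, -0.964, 0.001], [0.0, -0.001, -1.0]]
force: [-0.6, 1.7, -0.8]
width: 0.132
grasp_force: 58.6
```

```bash
python3 look.py; python3 -c "
import cv2
t=cv2.imread('pics/last_t.png')[140:290,230:430]
cv2.imwrite('pics/c5.png',cv2.resize(t,(800,600),interpolation=cv2.INTER_CUBIC))"
```

```text
12.2833 [ 0.50071136 -0.40628818  0.27104351] [-0.60958266  1.69857188 -0.7948001 ] 0.13165450834986767
top spr 58 [-25.  67.]
top spr 35 [-47. -57.]
top spr 43 [-53.  50.]
top spr 12 [-74. -18.]
top pot 65 [49.  2.]
top pot 63 [-2. 64.]
top pot 64 [  1. -68.]
top pot 29 [-63. -38.]
wrist spr 242 [-27.  70.]
wrist spr 231 [-58.  54.]
wrist spr 172 [-51. -58.]
wrist spr 213 [-85. -19.]
wrist pot 250 [46.  3.]
wrist pot 220 [-6. 67.]
wrist pot 91 [ -3. -60.]
wrist pot 103 [-69. -38.]
```

View pics/c5.png

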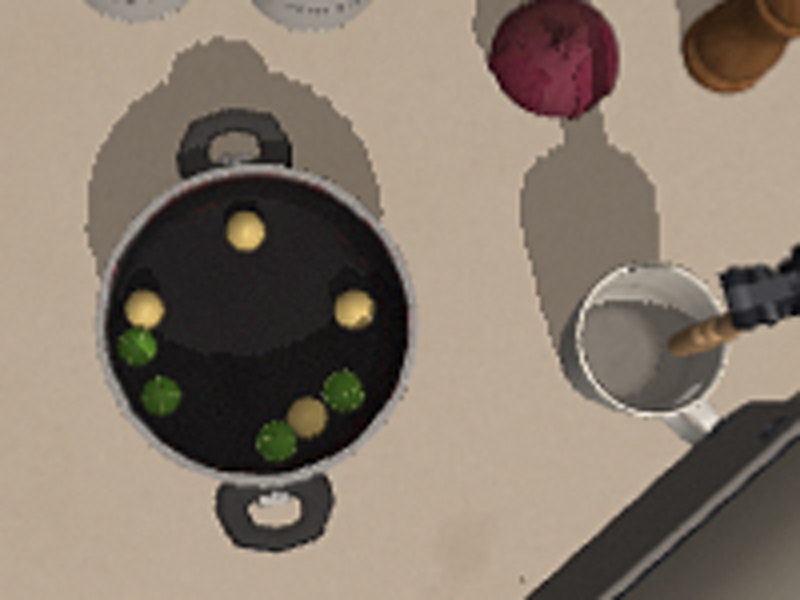

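The top view shows the vegetables mixed:
- **Potatoes:** three of the four have a sprout within 50 mm. The lone one is at the top, (245,230).
- **Sprouts:** all four have a potato within 53 mm.
- **Pan and mug:** neither has moved.

Now I'll put the spoon back.

Request:
{"fn": "step_arm", "kwargs": {"commands": [[[0,0,8],0],[[0,0,25],0],[[0,0,45],0],[[0,0,65],0],[[0,0,85],0],[[0,0,102],0],[[0,0,116],0],[[0,0,125],0],[[0,0,129],0],[[0,0,129],0],[[0,0,129],0]]}}

```text
clock: 13.35
tool_pos: [0.501, -0.407, 0.1424]
ee_rot: [[0.964, 0.267, 0.0], [0.267, -0.964, -0.0], [0.0, 0.0, -1.0]]
force: [-0.0, 1.5, -1.2]
width: 0.129
grasp_force: 58.6
```

Request:
{"fn": "step_arm", "kwargs": {"commands": [[[0,0,1],0],[[0,0,2],0],[[0,0,2],0],[[0,0,2],0]]}}

```text
clock: 13.68
tool_pos: [0.5011, -0.4075, 0.1406]
ee_rot: [[0.964, 0.267, 0.001], [0.267, -0.964, -0.001], [0.001, 0.001, -1.0]]
force: [0.2, 1.6, 1.4]
width: 0.132
grasp_force: 58.8
```

Request:
{"fn": "step_arm", "kwargs": {"commands": [[[0,0,0],0],[[0,0,0],0],[[0,0,0],0],[[0,0,0],0],[[0,0,0],0],[[0,0,0],0],[[0,0,0],0],[[0,0,0],0],[[0,0,0],0],[[0,0,0],0],[[0,0,0],0],[[0,0,0],0]], "grip": 70}}

```text
clock: 14.68
tool_pos: [0.5007, -0.4073, 0.1399]
ee_rot: [[0.964, 0.267, 0.0], [0.267, -0.964, -0.0], [-0.0, 0.0, -1.0]]
force: [-0.5, -0.9, -0.6]
width: 0.823
grasp_force: 0.0
```

```bash
python3 look.py; python3 -c "
import cv2,numpy as np
t=cv2.imread('pics/last_w.png');s=cv2.imread('pics/last_s.png')[170:360,230:400]
cv2.imwrite('pics/c6.png',np.hstack([t[:,80:480],cv2.resize(s,(376,420))]))"
```

```text
14.6833 [ 0.50067125 -0.40734817  0.13988819] [-0.54328683 -0.91134784 -0.60508064] 0.8228495847875347
top spr 58 [-25.  67.]
top spr 35 [-47. -57.]
top spr 44 [-53.  50.]
top spr 12 [-74. -18.]
top pot 65 [49.  2.]
top pot 64 [-2. 64.]
top pot 64 [  1. -68.]
top pot 29 [-63. -38.]
wrist pot 452 [46.  5.]
```

View pics/c6.png

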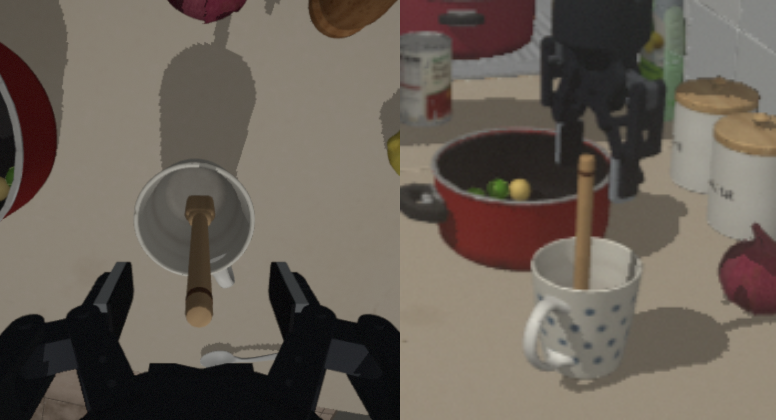

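The picture shows the spoon standing free in the upright mug, with its top at (199,315) centred between the open fingers. I'll retreat straight up.

Request:
{"fn": "step_arm", "kwargs": {"commands": [[[0,0,-8],0],[[0,0,-25],0],[[0,0,-45],0],[[0,0,-70],0],[[0,0,-95],0],[[0,0,-115],0],[[0,0,-125],0],[[0,0,-130],0],[[0,0,-130],0],[[0,0,-130],0],[[0,0,-130],0],[[0,0,-130],0]]}}

```text
clock: 15.83
tool_pos: [0.5003, -0.4069, 0.2686]
ee_rot: [[0.964, 0.267, -0.002], [0.267, -0.964, 0.002], [-0.001, -0.002, -1.0]]
force: [0.5, 0.5, 0.3]
width: 0.819
grasp_force: 0.0
```

```bash
python3 look.py; python3 -c "
import cv2,numpy as np
t=cv2.imread('pics/last_w.png');s=cv2.imread('pics/last_s.png')[170:360,230:400]
cv2.imwrite('pics/c7.png',np.hstack([t[:,80:480],cv2.resize(s,(376,420))]))"
```

```text
15.8333 [ 0.50025429 -0.40690157  0.26857574] [0.47734637 0.51142448 0.25743983] 0.8189645998630548
top spr 58 [-25.  67.]
top spr 35 [-47. -57.]
top spr 43 [-53.  50.]
top spr 12 [-74. -18.]
top pot 65 [49.  2.]
top pot 64 [-2. 64.]
top pot 65 [  1. -68.]
top pot 29 [-63. -38.]
wrist spr 229 [-27.  71.]
wrist spr 210 [-58.  55.]
wrist spr 163 [-51. -58.]
wrist spr 210 [-85. -19.]
wrist pot 234 [46.  4.]
wrist pot 210 [-6. 67.]
wrist pot 84 [ -4. -60.]
wrist pot 57 [-69. -37.]
```

View pics/c7.png

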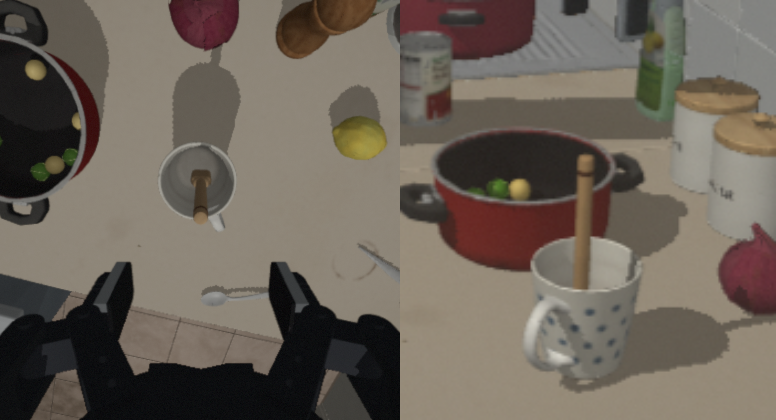

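The spoon stands in the upright mug with its top at (199,213), the gripper is clear, and the vegetables are at rest. Handing in.

```bash
python3 -c "
from plant import ticket
print(ticket.hand_in())"
```

```text
the job is handed in; nothing more can be done
None
```

I stirred the vegetables about three turns anticlockwise, stood the spoon back in the mug head down, let go, and handed the job in; my last images show three potatoes and all four sprouts within 63 mm of the other kind, but the hand-in returned no verdict.

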